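# Clip the large sample tube into the rocking mixer

### The arm

A 6-joint arm with a two-finger parallel gripper is mounted at the origin on the work surface. World frame = base frame: x ahead of the robot, y to its left, z up, the work surface at z = 0. Lengths are in m, angles in degrees, forces in N, time in s.
With the tool pointing down it reaches from about 0.375 to 0.75 m from the base axis. Payload 9 kg.
Tool frame: the origin (TCP) lies on the centre line of the jaws, within the pads' length; the fingertips stand 22 mm ahead of it and the grasp point (between the pads) lies 3 mm ahead of it (r.finger_overhang is the distance from the TCP to the fingertips, in m); z points along the fingers, x is the direction in which the jaws open and shut, and the axes are right-handed (so a half turn about z gives the same grasp; the last joint's range is limited). The gripper opens to 85 mm and grips with 20 to 120 N. Pads are 22 mm wide; open, the fingers measure 114 mm over their backs; the gripper's body (76 mm by 85 mm) begins 54 mm behind the grasp point. The pads swing forward as they close: fully open they stand 13 mm farther back than shut.
Start: joints at [63.959, 5.964, 5.575, 89.605, 0, 77.527], TCP at [0.141, 0.583, 0.253] pointing down, gripper open.
Joint ranges: [-171.21, 171.21], [-48.23, 106.86], [-62.78, 66.21], [-105.2, 120.99], [-86.42, 89.51], [-180, 180]. Speed limits (degrees/s): [127.2, 127.2, 147.25, 180, 180, 180].

### API

Orientations are given as a 3x3 rotation matrix whose columns are the frame's x, y, z axes.
In Python, from bench import r, claw, kin, get_obs, imaging, order gives the robot as it stands. Calls block until the motion is done:
- r.move_pose(position, orientation): joint-space move of the TCP to a pose.
- r.movel(position, orientation=None, max_speed=0.15, stop_force=None): straight line of the TCP; orientation=None keeps the orientation; max_speed is the mean speed in m/s. With stop_force (N) it stops when the force on the tool has changed by that much, and returns True; else False.
- r.move_joints(angles): joint-space move.
- claw.open_gripper() and claw.close(force=None): open the fingers fully, or close them until they stop; force is the grip in N (None keeps the last).
- r.dwell(seconds).
- kin.ik(position, orientation): joint angles nearest the present ones, or None.
- get_obs(): the state.
- imaging.grab_frame(name): name is "side" or "top"; returns the picture (420x560x3 uint8, red, green, blue); there is no depth.
- imaging.camera_model(name): a dict with "camera_matrix" (3x3 intrinsics, pixels), "eye" and "rotation" of the camera in the world. Camera axes: x right, y down, z forward; pixel columns grow to the right and rows downward; lengths in m; the calibration is good to about 2 mm. A picture is of the moment at which its call begins. camera_model takes no time and is no camera call.
A pose or a line that the arm cannot do raises r.Unreachable and nothing moves.
- order.hand_in(): hands the job in, once; it reports no verdict.
Trained networks look in the newest picture that a camera, given by its name, has taken for a name from the list of things; names that differ only in an ending like _2 or _b are one class to them, and where a whole thing is asked for, a point or a joint stands for the part that bears it (a point fixed in the world has none). Each returns a list of dicts, best first, with "conf" (0 to 1); they miss things now and then, are a little off and sometimes report something else, mostly with a low value. They report only what shows in the picture. A call takes as long as a camera call. They do not tell look-alikes from the thing itself.
- imaging.search_frame(camera, name): "rect" ([left, top, width, height] in pixels, round what is visible of it).
The state is a dict: "time_s": time; "joints": joint angles; "joint_velocities": joint speeds; "tau": joint torques, N m; "tcp_pos": TCP position; "tcp_rot": TCP orientation; "force": force on the tool from outside, world axes, zero at the start; "wrist_torque": the same for the moment, N m; "finger_gap": finger opening in m.
Only numpy, scipy, OpenCV 4.12 (cv2) and the standard library are available. Lean on these libraries where they do the work, as an engineer would, in place of code of your own. Each camera call takes 0.05 s, during which the arm holds its last target.

### The job

Load the mixer: take the large screw-cap sample tube from its cradle and press it down into the wide pair of spring clips on the mixer's platform until it snaps home on its seats, with the plain barrel centred between the two clips, either way round. Leave the slim tube and the brown bottle where they are.

Things in the scene. Friction and masses are not known exactly. Their poses are not given: they have to be found in the camera images.
- tube: Large sample tube, 60 g: white barrel 28 mm across, blue cap 31 mm. Lies level in a grey V cradle, axis 44 mm above the bench. Origin on its axis, mid barrel; x runs along it to the cap: round bottom ends at -69, plain barrel -55 to +55, cap to +75 mm. Cradle: two V saddles 8 mm thick at about -40 and +40 mm, 40 mm high, barrel free between them; base plate 100 x 50 x 6 mm.
- wide_clip (a point): Axis centre of the large tube when home in the wide clips on the white mixer: 105 mm above bench, 30 mm above the platform. x along the clip row, z up. Two clips at x -34 and +34 mm, 12 mm long. Each has two steel spring fingers, tops 21 mm above this point, lips 10 mm above it with a 23 mm gap, pushed apart by 5 to 20 N in all; seats stop the tube. A slim clip row lies 96 mm to +y.
- slim_tube: Bystander, leave alone: like the large tube but 16 mm across and 123 mm long, in another cradle of the same shape, axis 35 mm above the bench. The two cradles may have changed places. Origin on its axis, mid barrel, x towards the cap.
- bottle: Bystander, leave alone: brown reagent bottle standing on the bench beyond the work, 56 mm across, 110 mm tall. Origin at the centre of its underside.
Mind the look-alikes: they are no part of the job. What is shaped like the tube but green or orange is not meant.

How it is judged:
By the outcome, as a careful person would: the job done as asked, in the order asked, and still so for the second after the job is handed in, with the robot touching nothing.
It also fails if it takes over 37 s, if anything falls off the work surface, if the arm or the gripper's body presses on something with over 40 N, if the wrist force passes 120 N, or if a joint passes its speed limit or range.

## Working session

There is one attempt and no reset: what is moved stays moved. The work goes in short steps, each a Python script; the robot and the scene stay as the last script left them, time stands still between calls to the robot, and variables do not carry over. Pictures are saved under pics/ and viewed, and the job is handed in when it is done.

```bash
mkdir -p pics; ls
python3 - <<'E'
from bench import r, claw, kin, get_obs, imaging, order
import cv2
for n in("side","top"):
    im=imaging.grab_frame(n); cv2.imwrite(f"pics/{n}0.png",im[:,:,::-1])
    m=imaging.camera_model(n); print(n,{k:(v.tolist() if hasattr(v,'tolist') else v) for k,v in m.items()})
    for t in("tube","wide_clip","slim_tube","bottle"):
        try: print(t,imaging.search_frame(n,t))
        except Exception as e: print(t,e)
o=get_obs(); print(o["time_s"],o["tcp_pos"],o["tcp_rot"],o["finger_gap"])
E
```

```text
pics
side {'camera_matrix': [[507.6660189370269, 0.0, 278.3798772823533], [0.0, 507.6660189370269, 212.1056317210341], [0.0, 0.0, 1.0]], 'eye': [0.4338881539887254, -1.1653943193096388, 0.7457315062219413], 'rotation': [[0.9896276541095114, -0.086414987440077, 0.11475868667528687], [-0.14292311004949634, -0.5116619517539195, 0.8472160478538809], [-0.014494510529330998, -0.8548300983663953, -0.5187055157711492]]}
tube [{'rect': [161.2, 323.9, 72.1, 18.8], 'conf': 0.85}, {'rect': [151.3, 266.7, 59.7, 22.9], 'conf': 0.78}, {'rect': [231.7, 268.0, 67.8, 11.0], 'conf': 0.76}]
wide_clip [{'rect': [224.9, 141.4, 68.8, 56.5], 'conf': 0.77}]
slim_tube [{'rect': [227.8, 226.7, 45.7, 7.9], 'conf': 0.81}]
bottle [{'rect': [339.9, 186.8, 24.3, 43.8], 'conf': 0.76}]
top {'camera_matrix': [[464.6038950276907, 0.0, 279.5190136736539], [0.0, 464.6038950276907, 204.02509260631072], [0.0, 0.0, 1.0]], 'eye': [0.3428048290963366, -0.0898894833562651, 1.1934799255719293], 'rotation': [[-0.006897731133739507, -0.9829169024882152, 0.18392059185469029], [-0.9998054021132239, 0.0033795430257867413, -0.019435446847242886], [0.01848186166006522, -0.18401886178299706, -0.9827489401152609]]}
tube [{'rect': [307.3, 266.4, 32.5, 60.4], 'conf': 0.93}, {'rect': [339.5, 185.2, 15.5, 60.2], 'conf': 0.76}, {'rect': [378.0, 169.0, 40.9, 55.1], 'conf': 0.74}, {'rect': [391.5, 251.3, 12.8, 54.6], 'conf': 0.7}]
wide_clip [{'rect': [90.7, 164.8, 89.9, 76.6], 'conf': 0.73}]
slim_tube [{'rect': [255.3, 201.4, 20.9, 46.5], 'conf': 0.88}]
bottle [{'rect': [242.4, 105.7, 20.6, 27.1], 'conf': 0.94}]
0.5 [0.14074303 0.58327764 0.25332279] [[ 2.34576602e-01  9.72097637e-01  3.73347441e-05]
 [ 9.72097635e-01 -2.34576604e-01  6.35329959e-05]
 [ 7.05181327e-05  2.13896622e-05 -9.99999997e-01]] 0.08531901326663317
```

Run:
```python
import cv2
a=cv2.imread("pics/top0.png"); 
cv2.imwrite("pics/topA.png",cv2.resize(a[150:350,240:440],None,fx=3,fy=3,interpolation=cv2.INTER_CUBIC))
cv2.imwrite("pics/topB.png",cv2.resize(a[100:270,50:250],None,fx=3.5,fy=3.5,interpolation=cv2.INTER_CUBIC))
s=cv2.imread("pics/side0.png")
cv2.imwrite("pics/sideA.png",cv2.resize(s[120:360,130:400],None,fx=2.4,fy=2.4,interpolation=cv2.INTER_CUBIC))
```

```text
(no output)
```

View pics/top0.png

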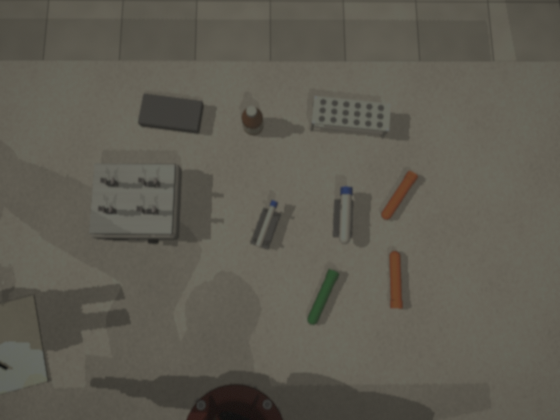

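View pics/topA.png

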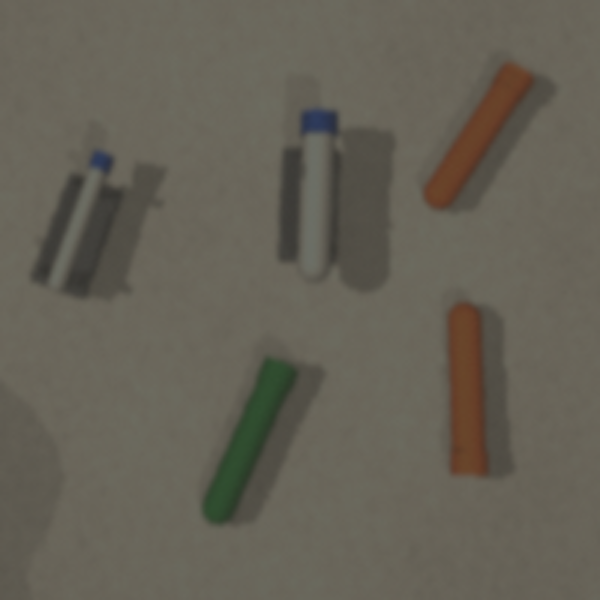

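View pics/topB.png

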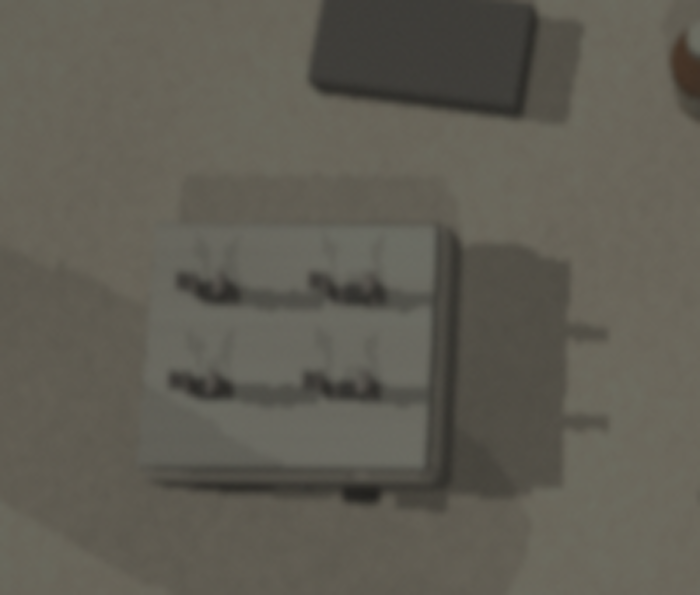

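View pics/sideA.png

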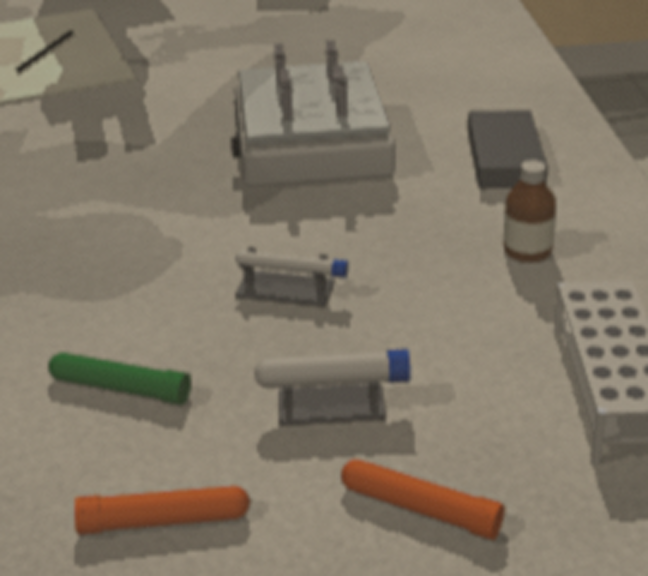

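The top view shows the blue-capped white tube at about (346,215) and the slim tube at (265,225). The mixer is at (135,200), with two clip columns running along the image vertical. The right column looks like the wide pair. I'll zoom in with the contrast raised.

Run:
```python
import cv2,numpy as np
a=cv2.imread("pics/top0.png"); s=cv2.imread("pics/side0.png")
def z(im,x0,y0,x1,y1,f,n,ga=1.9):
    c=cv2.resize(im[y0:y1,x0:x1],None,fx=f,fy=f,interpolation=cv2.INTER_CUBIC)
    c=np.clip(c.astype(float)*ga,0,255).astype('uint8')
    for x in range(x0,x1,10): cv2.putText(c,str(x),((x-x0)*f,8),0,.3,(0,0,255)); cv2.line(c,((x-x0)*f,10),((x-x0)*f,14),(0,0,255))
    for y in range(y0,y1,10): cv2.putText(c,str(y),(0,(y-y0)*f+4),0,.3,(0,0,255))
    cv2.imwrite(n,c)
z(a,85,155,185,245,7 ,"pics/tz.png")
z(s,220,130,300,205,8,"pics/sz.png")
z(a,325,180,365,250,8,"pics/tt.png")
```

```text
(no output)
```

View pics/tz.png

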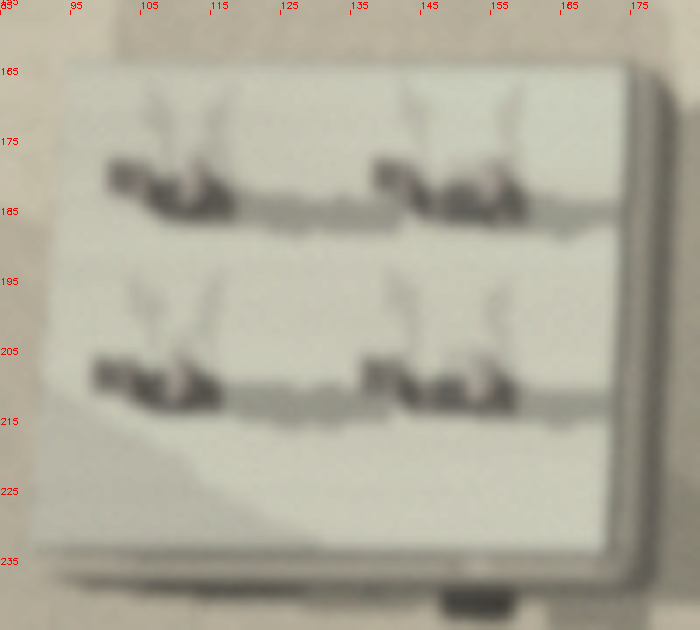

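View pics/sz.png

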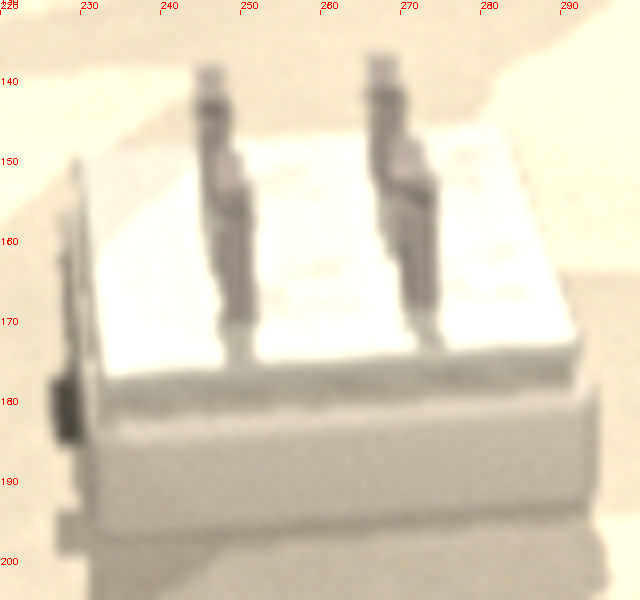

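View pics/tt.png

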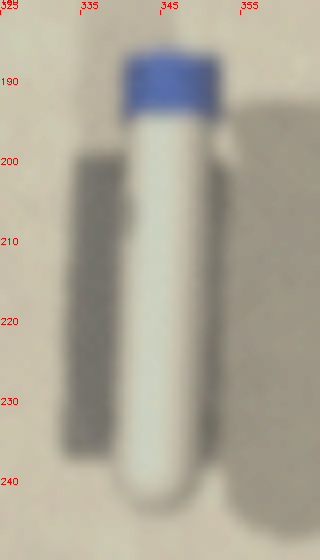

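```bash
cat > h.py <<'E'
import numpy as np, json
from bench import imaging
def cam(n):
    m=imaging.camera_model(n); return np.array(m["camera_matrix"]),np.array(m["eye"]),np.array(m["rotation"])
def back(n,u,v,z):
    K,e,R=cam(n); d=R@np.linalg.inv(K)@np.array([u,v,1.]); return e+d*(z-e[2])/d[2]
def proj(n,P):
    K,e,R=cam(n); p=K@(R.T@(np.atleast_2d(P)-e).T); return (p[:2]/p[2]).T
E
python3 - <<'E'
from h import *
np.set_printoptions(precision=4,suppress=True)
print("platform corners z75")
for u,v in [(94.3,163.7),(174.5,164.5),(171.5,233.2),(89.5,233)]: print(back("top",u,v,.075))
for u,v in [(229.2,150),(282,145.5),(292,172),(233,177)]: print("s",back("side",u,v,.075))
print("finger tops z126: UR left, UR right, LR left, LR right ; UL, LL")
for u,v in [(140.5,180),(154,179.5),(138.5,208),(152,208),(103,179.5),(112,180),(100.5,208),(109.5,208)]: print(back("top",u,v,.126))
print("side wide far tops"); 
for u,v in [(248,148.5),(270,147),(246,138),(266.5,136.5)]: print(back("side",u,v,.126))
print("side near finger base z75")
for u,v in [(249.5,174),(272.5,172.5)]: print(back("side",u,v,.075))
print("tube axis z44 ends: top: cap end, cap/barrel, bottom")
for u,v in [(346.3,186.5),(346,194.5),(344,243)]: print(back("top",u,v,.044))
E
```

```text
platform corners z75
[0.6551 0.3451 0.075 ]
[0.6527 0.1476 0.075 ]
[0.4815 0.1489 0.075 ]
[0.4829 0.3452 0.075 ]
s [0.4818 0.3357 0.075 ]
s [0.6535 0.341  0.075 ]
s [0.6539 0.1474 0.075 ]
s [0.4811 0.145  0.075 ]
finger tops z126: UR left, UR right, LR left, LR right ; UL, LL
[0.6011 0.215  0.126 ]
[0.6022 0.1835 0.126 ]
[0.5343 0.2164 0.126 ]
[0.5342 0.1852 0.126 ]
[0.6025 0.3025 0.126 ]
[0.6012 0.2815 0.126 ]
[0.5346 0.304  0.126 ]
[0.5346 0.2833 0.126 ]
side wide far tops
[0.534  0.2225 0.126 ]
[0.5999 0.2219 0.126 ]
[0.5352 0.3028 0.126 ]
[0.5994 0.3033 0.126 ]
side near finger base z75
[0.5299 0.1558 0.075 ]
[0.5972 0.1539 0.075 ]
tube axis z44 ends: top: cap end, cap/barrel, bottom
[ 0.6027 -0.2827  0.044 ]
[ 0.5819 -0.2813  0.044 ]
[ 0.4588 -0.2722  0.044 ]
```

```bash
cat > ov.py <<'E'
from h import *
import cv2
def tubepts(c,yaw):
    d=np.array([np.cos(yaw),np.sin(yaw),0]);n=np.array([-d[1],d[0],0]);u=np.array([0,0,1.])
    t=np.linspace(0,2*np.pi,40)
    ring=lambda x,r: np.array(c)+d*x+np.outer(np.cos(t),n)*r+np.outer(np.sin(t),u)*r
    body=np.vstack([ring(-.055-.014*np.sin(a),.014*np.cos(a)) for a in np.linspace(0,1.57,8)]+[ring(.055,.014)])
    cap=np.vstack([ring(.055,.0155),ring(.075,.0155)])
    return body,cap
def draw(im,n,P,x0,y0,f,col,hull=True):
    p=((proj(n,P)-[x0,y0]+.5)*f*16).astype(np.int32)
    if hull:p=cv2.convexHull(p)
    cv2.polylines(im,[p.reshape(-1,1,2)],True,col,1,cv2.LINE_AA,4)
def crop(n,file,x0,y0,x1,y1,f,ga=1.8):
    im=cv2.imread(file)[y0:y1,x0:x1]
    return np.clip(cv2.resize(im,None,fx=f,fy=f,interpolation=cv2.INTER_CUBIC)*float(ga),0,255).astype('uint8')
E
python3 - <<'E'
from ov import *
# cap centroid from blue masks
for n in("top","side"):
    im=cv2.imread(f"pics/{n}0.png").astype(int)
    m=((im[:,:,0]-im[:,:,2])>15).astype('uint8')
    k,l,s,c=cv2.connectedComponentsWithStats(m)
    print(n,[(s[i].tolist(),c[i].round(1).tolist()) for i in range(1,k) if s[i][4]>15])
C=[.526,-.2771,.044];yaw=np.radians(-4.2)
b,c=tubepts(C,yaw)
a=crop("top","pics/top0.png",325,180,365,250,8);draw(a,"top",b,325,180,8,(0,0,255));draw(a,"top",c,325,180,8,(0,255,0))
s=crop("side","pics/side0.png",230,255,310,300,8);draw(s,"side",b,230,255,8,(0,0,255));draw(s,"side",c,230,255,8,(0,255,0))
W=np.zeros((560,320+640,3),'uint8');W[:560,:320]=a;W[:360,320:]=s
# clip boxes
M=np.array([.568,.1995]);y=np.radians(-.6)
A=crop("top","pics/top0.png",85,155,185,245,7);B=crop("side","pics/side0.png",220,130,300,205,8,1.4)
d=np.array([np.cos(y),np.sin(y)]);nn=np.array([-d[1],d[0]])
for oy,h in((0,.016),(.096,.010)):
  for x in(-.034,.034):
    for sg in(1,-1):
      P=[[*(M+d*(x+q)+nn*(oy+sg*h)),.126] for q in(-.006,.006)]+[[*(M+d*(x+q)+nn*(oy+sg*h*.72)),.115] for q in(.006,-.006)]
      draw(A,"top",np.array(P),85,155,7,(0,0,255),False);draw(B,"side",np.array(P),220,130,8,(0,0,255),False)
cv2.imwrite("pics/o1.png",cv2.resize(W,(800,467)));cv2.imwrite("pics/o2.png",A);cv2.imwrite("pics/o3.png",B)
E
```

```text
top [([341, 186, 11, 8, 73], [345.8, 190.1]), ([270, 201, 7, 6, 29], [273.1, 203.3])]
side [([74, 55, 52, 43, 1487], [96.1, 78.5]), ([268, 228, 7, 7, 40], [270.8, 231.0]), ([291, 266, 10, 12, 105], [295.8, 271.5])]
```

View pics/o1.png

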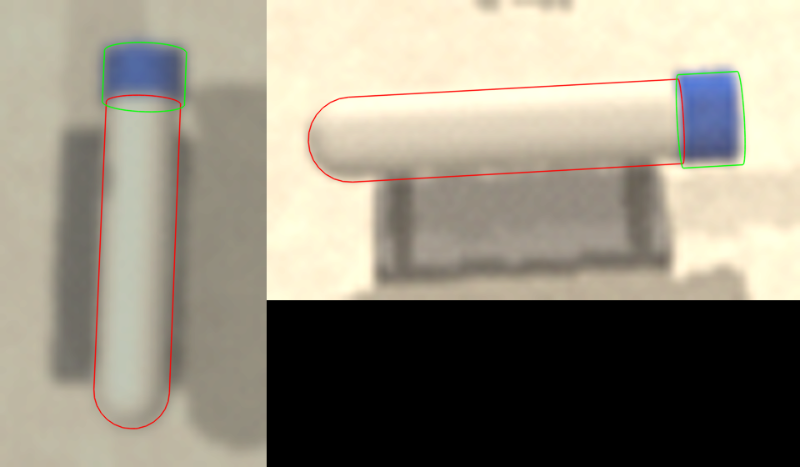

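View pics/o2.png

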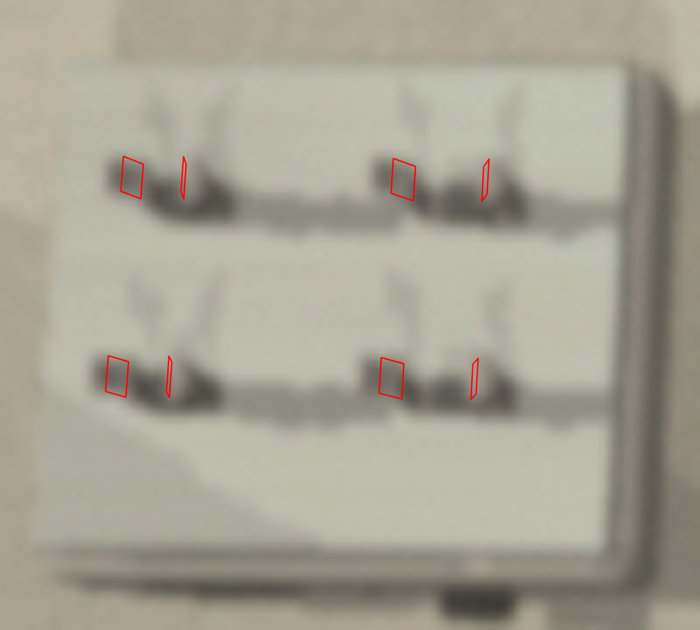

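View pics/o3.png

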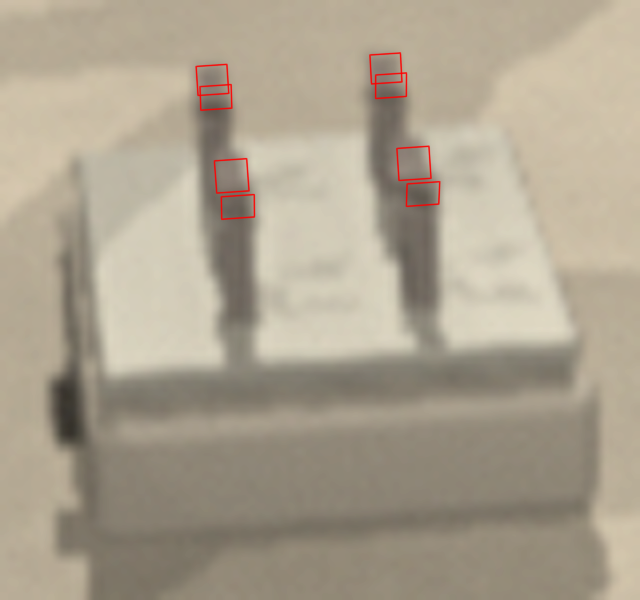

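The tube outline matches in both views: centre (0.5257, -0.277), yaw -4°. The wide clip centre is about (0.568, 0.1995) with yaw -0.6°, and its height, row spacing and reach all check out. Next is the pick.

```bash
cat >> h.py <<'E'
def RT(yawdeg,flip=False):
    s,c=np.sin(np.radians(yawdeg)),np.cos(np.radians(yawdeg)); k=-1 if flip else 1
    return np.array([[-s*k,c*k,0],[c*k,s*k,0],[0,0,-1.]])
E
python3 - <<'E'
from h import *
from bench import r, claw, kin, get_obs, imaging, order
np.set_printoptions(precision=3,suppress=True)
print(get_obs()["time_s"],get_obs()["force"])
for f in(0,1):
    print(f,kin.ik([.5257,-.277,.15],RT(-4.2,f)),kin.ik([.568,.1995,.2],RT(-.6,f)))
E
```

```text
0.5 [0.046 0.995 0.389]
0 [-40.383   5.283  -5.884  78.834   0.    -36.183] [ 6.921  6.071  0.153 84.081  0.     7.521]
1 [-40.383   5.283  -5.884  78.834   0.    143.817] [   6.921    6.071    0.153   84.081    0.    -172.479]
```

Run:
```python
from h import *
from bench import r, claw, kin, get_obs, imaging, order
import cv2
np.set_printoptions(precision=4,suppress=True)
R=RT(-4.2)
r.move_pose([.5257,-.277,.16],R); print(get_obs()["time_s"])
print(r.movel([.5257,-.277,.047],max_speed=.1,stop_force=12)); o=get_obs();print(o["time_s"],o["tcp_pos"],o["force"])
claw.close(80); o=get_obs();print(o["time_s"],o["finger_gap"],o["force"])
cv2.imwrite("pics/s1.png",imaging.grab_frame("side")[:,:,::-1]);
```

```text
3.8083
False
5.0917 [ 0.5262 -0.2774  0.0479] [-0.5888 -0.3304 -0.3173]
5.6667 0.026089702078360102 [-0.5429  4.1344  4.7943]
```

View pics/s1.png

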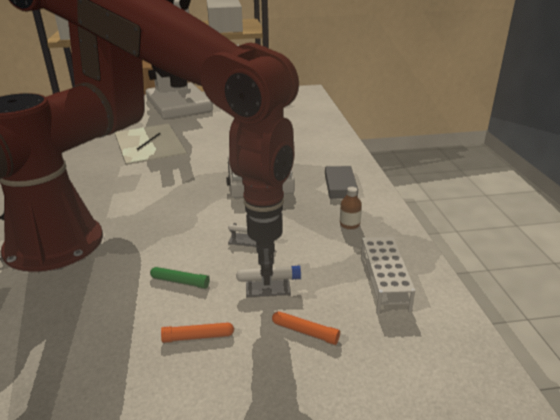

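The side picture shows the fingers around mid barrel at about (268,275), between the saddles. I'll lift, carry it over the clips and look again.

Run:
```python
from h import *
from bench import r, claw, kin, get_obs, imaging, order
import cv2
np.set_printoptions(precision=4,suppress=True)
r.movel([.5257,-.277,.22],max_speed=.15); o=get_obs();print(o["time_s"],o["finger_gap"],o["force"])
r.move_pose([.568,.1995,.22],RT(-.6)); o=get_obs();print(o["time_s"],o["tcp_pos"],o["force"],o["wrist_torque"])
r.movel([.568,.1995,.150],max_speed=.1,stop_force=10);o=get_obs();print(o["time_s"],o["tcp_pos"],o["force"],o["finger_gap"])
for n in("side","top"): cv2.imwrite(f"pics/{n}2.png",imaging.grab_frame(n)[:,:,::-1])
from ov import *
p=o["tcp_pos"];b,c=tubepts([p[0],p[1],p[2]-.003],np.radians(-.6))
s=crop("side","pics/side2.png",210,100,320,205,5);draw(s,"side",b,210,100,5,(0,0,255));draw(s,"side",c,210,100,5,(0,255,0))
a=crop("top","pics/top2.png",80,140,190,250,5);draw(a,"top",b,80,140,5,(0,0,255));draw(a,"top",c,80,140,5,(0,255,0))
cv2.imwrite("pics/o4.png",s);cv2.imwrite("pics/o5.png",a)
```

```text
7.0167 0.025812597753311742 [-0.5062  0.3579 -0.9987]
8.7583 [0.5684 0.1985 0.2199] [ 0.3018 -0.3726 -1.0314] [-0.0296  0.0269 -0.0021]
9.6083 [0.5684 0.1995 0.1507] [-0.6499  0.0324 -0.6867] 0.026058162145475777
```

View pics/o4.png

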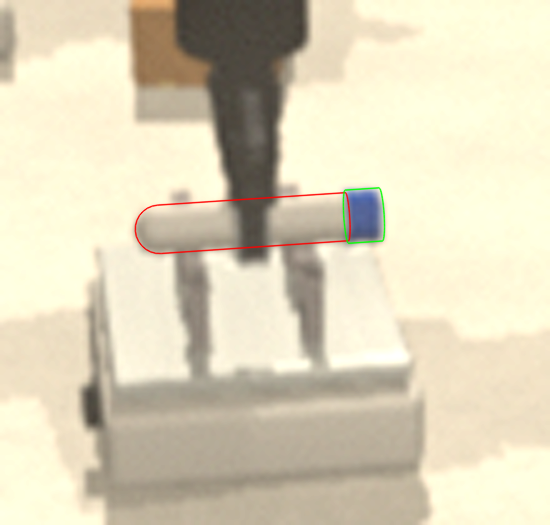

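View pics/o5.png

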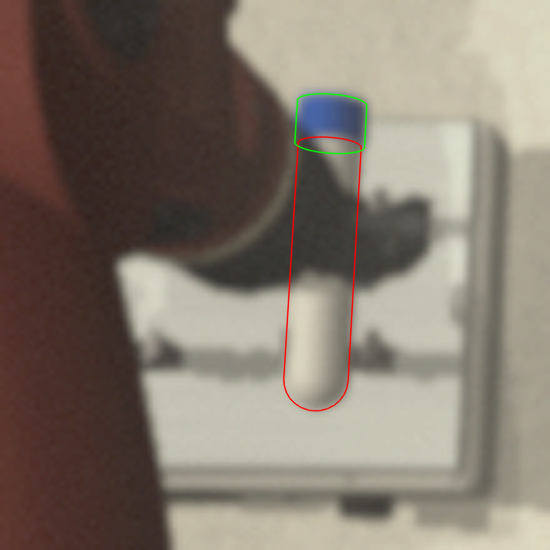

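Held tube matches the predicted outline within about 1 mm in both views: cap at (365,215) in the side zoom, (331,120) in the top zoom. Now I'll press it down.

Run:
```python
from h import *
from bench import r, claw, kin, get_obs, imaging, order
import cv2
np.set_printoptions(precision=4,suppress=True)
for z in(.130,.122,.116,.112,.108,.106):
    st=r.movel([.568,.1995,z],max_speed=.03,stop_force=32);o=get_obs();print(z,st,o["time_s"],o["tcp_pos"],o["force"],o["wrist_torque"])
    if st or o["force"][2]>28: break
for n in("side",): cv2.imwrite(f"pics/{n}3.png",imaging.grab_frame(n)[:,:,::-1])
from ov import *
p=o["tcp_pos"];b,c=tubepts([.568,.1995,.105],np.radians(-.6))
s=crop("side","pics/side3.png",210,100,320,205,5);draw(s,"side",b,210,100,5,(0,0,255));draw(s,"side",c,210,100,5,(0,255,0))
cv2.imwrite("pics/o6.png",s)
```

```text
0.13 False 10.525 [0.5681 0.1995 0.1301] [ 0.4684  0.8516 -1.1976] [-0.0486 -0.0008 -0.0173]
0.122 False 10.9417 [0.5688 0.2    0.1225] [3.0475 4.0637 2.6246] [ 0.6588 -0.5519  0.0045]
0.116 False 11.2917 [0.5683 0.1998 0.116 ] [3.3663 3.3913 0.7114] [ 0.845  -0.733   0.0177]
0.112 False 11.575 [0.5673 0.1996 0.1109] [ 1.8262  5.2228 -4.2164] [ 0.9677 -0.3463  0.0219]
0.108 False 11.8583 [0.5678 0.1995 0.1086] [-2.9169  3.1898  6.7291] [0.6599 0.5124 0.0247]
0.106 False 12.1083 [0.5679 0.1995 0.1085] [-10.4472   2.2902  20.9057] [0.3738 1.9835 0.0349]
```

View pics/o6.png

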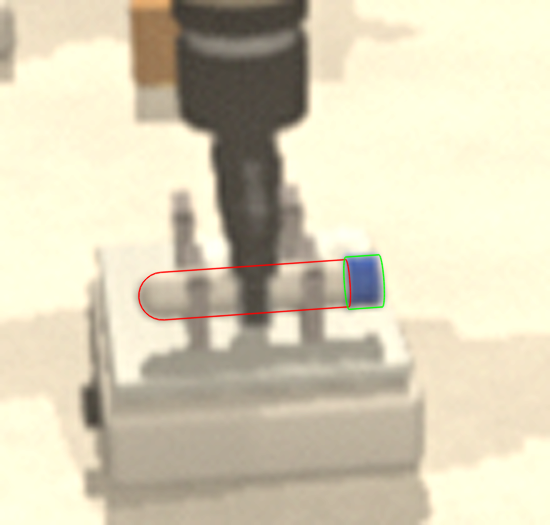

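The force peaked, dropped, then rose against a hard stop at TCP z 0.1085. The tube lies on the predicted home outline, behind the near fingers. Next I'll unload, release, retreat and check.

Run:
```python
from h import *
from bench import r, claw, kin, get_obs, imaging, order
import cv2
np.set_printoptions(precision=4,suppress=True)
r.movel([.568,.1995,.1085],max_speed=.03);print(get_obs()["force"])
claw.open_gripper(); o=get_obs();print(o["time_s"],o["finger_gap"],o["force"])
r.movel([.568,.1995,.25],max_speed=.12);
r.move_pose([.46,-.22,.30],RT(-4.2)); o=get_obs();print(o["time_s"],o["force"])
for n in("side","top"): cv2.imwrite(f"pics/{n}4.png",imaging.grab_frame(n)[:,:,::-1])
from ov import *
b,c=tubepts([.568,.1995,.105],np.radians(-.6))
s=crop("side","pics/side4.png",210,100,320,205,5);draw(s,"side",b,210,100,5,(0,0,255));draw(s,"side",c,210,100,5,(0,255,0))
a=crop("top","pics/top4.png",80,140,190,250,5);draw(a,"top",b,80,140,5,(0,0,255));draw(a,"top",c,80,140,5,(0,255,0))
cv2.imwrite("pics/o7.png",s);cv2.imwrite("pics/o8.png",a)
```

```text
[-3.5388  2.9741  4.7141]
13.0167 0.08539978904410547 [ 1.123  -0.2845 -0.1357]
15.95 [ 0.8903  0.4271 -0.5233]
```

View pics/o7.png

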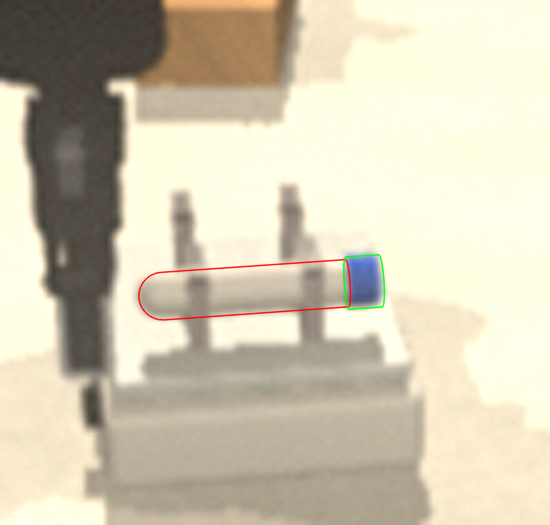

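View pics/o8.png

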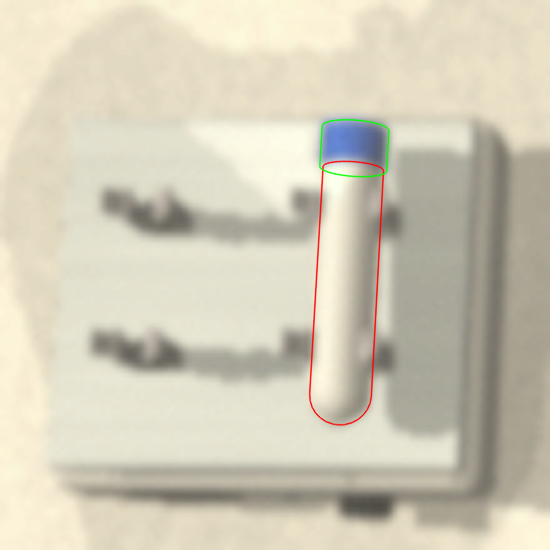

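View pics/top4.png

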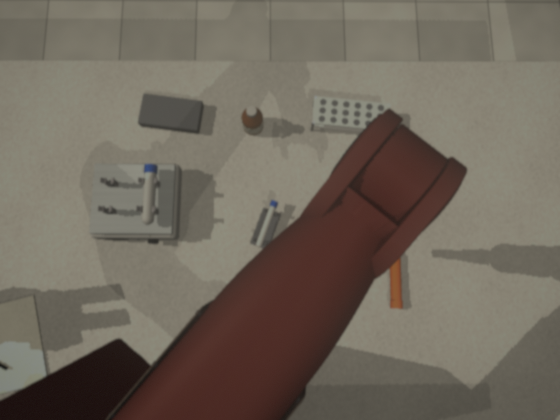

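Both views agree. The tube sits level on the home outline, inside both wide clips, with the clip fingers at 199 and 313 and the barrel centre near 255 in the side zoom. The slim tube (265,225) and bottle (252,120) haven't moved.

Run:
```python
from bench import order,get_obs
print(order.hand_in(), get_obs()["time_s"])
```

```text
the job is handed in; nothing more can be done
the job is handed in; nothing more can be done
```

The large white tube with the blue cap is in the wide clips on the mixer, and the job is handed in at about 16 s of the 37 s allowed.

- **Pick and press:** I gripped the tube at mid barrel, carried it over the mixer and pressed it straight down. The force rose, fell as the lips gave way, then climbed to 21 N against a hard stop with the tube's axis at about 105 mm. The highest force I read was well under the limits.
- **Last checks:** After release and retreat, both cameras showed the tube level on the predicted home outline, to within about 1–2 mm. The barrel was centred between the two clips to within about 1 mm in the side view. The slim tube and the bottle were where they started, and the gripper was touching nothing.
- **Uneven load:** The wrist showed about 2 N m of moment and 10 N sideways at the end of the press. I saw no tilt in the final pictures. No check failed.

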